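Lever open the pot crate

TASK

The little wooden gift crate on the packing bench has a tight lid with no handle: lever it up with the blade of the pry knife, worked into the notch in the crate's front wall, never starting the lid with the fingers, and swing it on until it stands open, upright or beyond. The knife's handle is tucked under the low rack, so draw it out and take it again by the handle first. Finish with the knife lying on the bench beside the crate, and leave all the pots where they stand.

Things in the scene. Friction and masses are not known exactly. Their poses are not given: they have to be found in the camera images.
- knife: Pry knife, 160 g, loose: dark wooden handle 115 x 24 x 22 mm, steel blade 100 x 24 x 3 mm. Origin: centre of the handle's underside; x points along it to the blade, z up as it lies. Handle: x -57.5 to 57.5, z 0 to 22; blade: x 57.5 to 157.5, mid-plane at z 11 (air under it). Balance near x 30. It starts on the bench, the handle under the rack, about 90 mm of blade out of its front.
- knife_tip (a point): Middle of the blade's end, (157.5, 0, 11) mm in the knife's frame; same axes.
- crate: Light wooden box, fixed, 170 (x) x 240 (y) x 90 mm high without the lid, walls and floor 10 mm. Origin: centre of its underside; its front wall, with the notch, is at x -85 mm and faces -x of this frame; the hinge is along the back (+x) edge. Two small pots stand in its back half, tops 62 mm above the bench.
- notch (a point): Centre of the pry notch, on the outer face of the crate's front wall, 85 mm above the bench: an opening right through the 10 mm wall, 70 mm wide (y) and 10 mm high, from z 80 up to the lid's underside at z 90. A thin steel strip on the wall marks its lower edge; the dark in it is only shadow. Axes as the crate's: x points into the crate.
- hinge (a point): Middle of the lid's hinge line, at the top of the back wall (85, 0, 90 mm in the crate's frame); the line runs along the crate's y.
- lid (a joint): Lid angle: 0 closed, grows as it opens, 1.57 upright, stop at 1.75. The stiff hinge stays where it is left; it takes about 3 N at the front edge to raise it.
- lip (a point): Middle of the lid's front lower edge. The lid is a plain panel of three planks with two battens, 170 x 240 x 10 mm, 200 g, no handle, two steel hinge leaves on top at its back edge; x points from this edge to the hinge along the lid's underside.
- rack: Low wooden rack, fixed: a board 140 (x) x 220 (y) x 12 mm, its underside 50 mm and top 62 mm above the bench, on two side walls 12 mm thick. Small stacked pots stand on its back half (to 132 mm high). The bristle brush lying at the bench's far edge is not needed. Origin: middle, at bench level; open at the front, which is at x -70 mm, facing -x of this frame.
- inner_pot_a: Small round pot in the crate, 60 mm wide, 52 high. Origin at its base.
- inner_pot_b: Small round pot in the crate, 60 mm wide, 52 high. Origin at its base.
- square_pot: Square brown pot, 76 mm wide at the rim, 77 high, on the bench. Origin at its base.
- tall_cup: Plain round cup, 72 mm wide, 85 high, on the bench. Origin at its base.
- blue_bowl: Bowl, 84 mm wide, 45 high, on the bench. Origin at its base.
- white_jar: Bellied jar, 76 mm wide, 68 high, on the bench. Origin at its base.
- green_pot: Round pot, 84 mm wide, 55 high, on the bench. Origin at its base.

How it is judged:
By the outcome, as a careful person would: the job done as asked, in the order asked, and still so for the second after the job is handed in, with the robot touching nothing.
It also fails if it takes over 64 s, if anything falls off the work surface, if the arm or the gripper's body presses on something with over 40 N, if the wrist force passes 120 N, or if a joint passes its speed limit or range.

ROBOT

A 6-joint arm with a two-finger parallel gripper is mounted at the origin on the work surface. World frame = base frame: x ahead of the robot, y to its left, z up, the work surface at z = 0. Lengths are in m, angles in degrees, forces in N, time in s.
With the tool pointing down it reaches from about 0.375 to 0.9 m from the base axis. Payload 3.1 kg.
Tool frame: the origin (TCP) lies at the very end of the fingers, on their centre line; the grasp point (between the pads) lies 19 mm behind it (bot.tcp_to_grasp is the distance from the TCP to the grasp point, in m); z points along the fingers, y is the line along which they close (so a half turn about z gives the same grasp; the last joint's range is limited). The gripper opens to 87 mm and grips with 3 to 60 N. Pads are 19 mm wide; open, the fingers measure 117 mm over their backs; the gripper's body (75 mm by 190 mm) begins 51 mm behind the grasp point.
Start: joints at [-76.404, 30.224, 82.088, -0, 67.689, -10.227], TCP at [0.252, -0.572, 0.223] pointing down, gripper open.
Joint ranges: [-176.69, 176.69], [-43.24, 126.21], [12.49, 139.97], [-82, 262], [0, 151.66], [-163.58, 163.58]. Speed limits (degrees/s): [159.86, 159.86, 180, 180, 180, 180].

INTERFACE

Orientations are given as a 3x3 rotation matrix whose columns are the frame's x, y, z axes.
In Python, from rig import telemetry, capture, camera_info, job, bot gives the robot as it stands. The module is installed in compiled form; this text tells all that it offers.
- The arm moves only by the tool carry_out, never from a script. Its argument "deltas" is a list that holds one entry, the list of rows, each a list of 7 numbers: the shift along the tool's x, y, z scaled (see below), then the turn, a rotation vector about the tool's x, y, z scaled (see below), then the closure, from -1 (fully open) to 1 (shut). In form: [[[dx, dy, dz, ax, ay, az, claw], ...]]. A call has exactly 10 rows; each row is the pose to reach, as a shift and turn from the pose commanded when the call began, along the tool's axes at that moment, turning the shorter way round; what a row does not reach only later rows make up. The controller multiplies each number of a shift by 15 cm and each number of a turn by 360 degrees. A row lasts 1/12 s, in which the tool goes at most 41.7 mm and 7.16 degrees, less where a joint would pass 70% of its speed; a pose out of reach is approached as far as the arm can. A call with a number of a shift or a turn outside -1 to 1 is refused whole. A call with a gripper value outside its range is refused whole. The fingers move at their own pace and stop on an object; the grip force is fixed at half the most. Time passes only in rows, so rows that repeat a pose let the fingers close, or fill a call up. It gives the time, the measured TCP pose, the force, the opening and the grip force at its end, in the units of the state.
- telemetry.read_state(): the state, without advancing time (a new reading comes with each control period).
- capture(name): name is "scene" or "top"; returns the picture (400x640x3 uint8, red, green, blue); there is no depth.
- camera_info(name): a dict with "mtx" (3x3 intrinsics, pixels), "cam_to_world" (4x4, takes a point from camera to world coordinates). Camera axes: x right, y down, z forward; pixel columns grow to the right and rows downward; lengths in m; the calibration is good to about 2 mm. A picture is of the moment at which its call begins. camera_info takes no time and is no camera call.
- job.hand_in(): hands the job in; it is judged then, once.
The state is a dict: "time_s": time; "joint_positions": joint angles; "qvel": joint speeds; "tau": joint torques, N m; "position": TCP position; "tcp_rot": TCP orientation; "force": force on the tool from outside, world axes, zero at the start; "moment": the same for the moment, N m; "opening": opening from 0.0 (shut) to 1.0 (fully open); "grasp_force": force on a finger pad.
Only numpy, scipy, OpenCV 4.12 (cv2) and the standard library are available. Lean on these libraries where they do the work, as an engineer would, in place of code of your own. Each camera call takes 0.05 s, during which the arm holds its last target. There are 200 camera calls.

## Working session

There is one attempt and no reset: what is moved stays moved. The work goes in short steps, Python scripts to look and compute and a tool call to move; the robot and the scene stay as the last step left them, time stands still between calls to the robot, and variables do not carry over. Pictures are saved under pics/ and viewed, at most 10 in all, crops included, and the job is handed in when it is done.

Besides the shell and the picture viewer there is one more tool, called after "Call:" as name([rows], argument=value, ...), one row to a line, values as JSON. carry_out: Moves the arm, as the interface text tells. Its arguments: {"type":"object","properties":{"deltas":{"type":"array","items":{"type":"array","items":{"type":"array","items":{"type":"number"}}}}},"required":["deltas"]}

```bash
mkdir -p pics; ls; python3 - <<'E'
from rig import telemetry, capture, camera_info, job, bot
import cv2, numpy as np
for n in ("scene","top"):
    im=capture(n); cv2.imwrite(f"pics/{n}0.png",im[:,:,::-1]); 
    c=camera_info(n); print(n,np.round(c["mtx"],1).tolist(),np.round(c["cam_to_world"],4).tolist())
s=telemetry.read_state(); print(s["tcp_rot"],s["position"],s["time_s"]); print([a for a in dir(bot) if a[0]!='_'], bot.tcp_to_grasp)
E
```

```text
pics
scene [[367.0, 0.0, 317.3], [0.0, 367.0, 209.5], [0.0, 0.0, 1.0]] [[-0.0903, 0.6487, -0.7556, 1.3416], [0.9958, 0.0456, -0.0799, 0.1399], [-0.0174, -0.7596, -0.6501, 0.7381], [0.0, 0.0, 0.0, 1.0]]
top [[378.5, 0.0, 315.0], [0.0, 378.5, 200.0], [0.0, 0.0, 1.0]] [[0.0231, -0.9979, 0.0606, 0.5019], [-0.9997, -0.0233, -0.0027, 0.0613], [0.0041, -0.0606, -0.9982, 1.0333], [0.0, 0.0, 0.0, 1.0]]
[[ 9.14823210e-01  4.03854314e-01 -4.32931929e-04]
 [ 4.03854389e-01 -9.14821385e-01  1.86169180e-03]
 [ 3.55796875e-04 -1.87796032e-03 -9.99998173e-01]] [ 0.25230852 -0.57110901  0.22168987] 0.1
['PlanningError', 'tcp_to_grasp'] 0.0187
```

View pics/scene0.png

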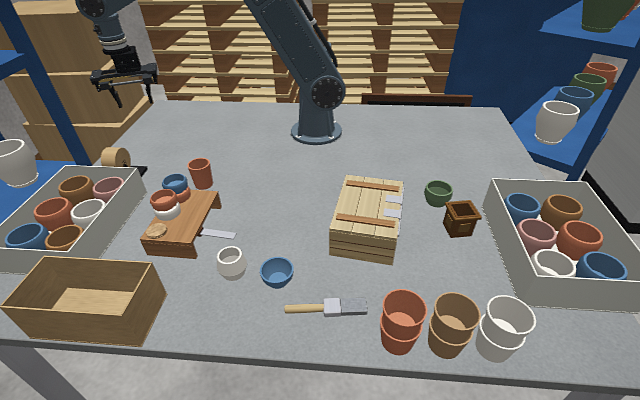

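View pics/top0.png

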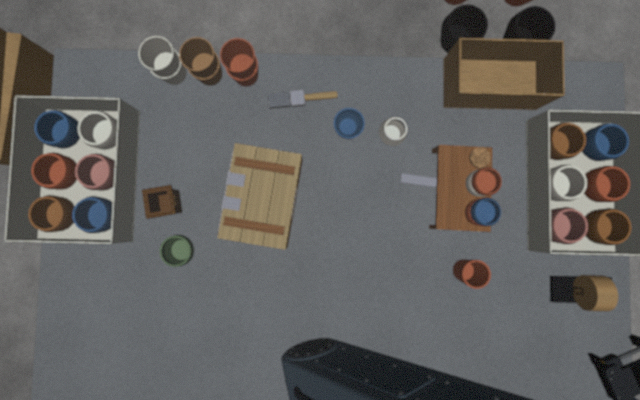

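The scene view has the crate at about (367,218) and the knife blade at (218,234), coming out of the rack at (180,225). The top view has the crate at (260,196), hinge leaves on its left (+y). The blade runs from (402,180) to (437,182) and points at the crate; the jar is at (395,129) and the bowl at (348,123).

```bash
cat > h.py <<'E'
from rig import telemetry, capture, camera_info, job, bot
import cv2, numpy as np
def ray(n,uv,z):
    c=camera_info(n); T=c["cam_to_world"]; d=T[:3,:3]@np.linalg.inv(c["mtx"])@np.array([uv[0],uv[1],1.]); o=T[:3,3]
    return o+d*(z-o[2])/d[2]
def delta(p,R=None):
    "scaled shift in tool axes to world TCP p, and scaled turn to R, from the measured pose"
    s=telemetry.read_state(); A=np.array(s["tcp_rot"]); 
    d=A.T@(np.array(p)-s["position"])/.15
    t=np.zeros(3) if R is None else cv2.Rodrigues(A.T@R)[0].ravel()/(2*np.pi)
    return np.round(d,4),np.round(t,4)
def rect(m):
    c=max(cv2.findContours(m,cv2.RETR_EXTERNAL,cv2.CHAIN_APPROX_NONE)[0],key=cv2.contourArea)
    return cv2.boxPoints(cv2.minAreaRect(c)),c
E
python3 - <<'E'
from h import *
im=cv2.imread("pics/top0.png"); hsv=cv2.cvtColor(im,cv2.COLOR_BGR2HSV)
def roi(x0,x1,y0,y1,m):
    o=np.zeros(m.shape,np.uint8); o[y0:y1,x0:x1]=m[y0:y1,x0:x1]*255; return o
H,S,V=[hsv[:,:,i].astype(int) for i in range(3)]
print(hsv[180,405:436:6].tolist(),hsv[160,410].tolist(),hsv[196,265].tolist(),hsv[160,455].tolist())
bl=roi(395,437,165,195,(V>125)); b,c=rect(bl); print("blade px",b.tolist(),cv2.contourArea(c)); print([ray("top",p,.0125).round(4).tolist() for p in b])
ld=roi(205,315,130,260,(S>60)); ld=cv2.morphologyEx(ld,cv2.MORPH_CLOSE,np.ones((25,25),np.uint8)); l,c=rect(ld); print("lid px",l.tolist()); 
P=np.array([ray("top",p,.1) for p in l]); print(P.round(4).tolist(), np.linalg.norm(P-np.roll(P,1,0),axis=1).round(4), P.mean(0))
rk=roi(434,497,140,240,(S>90)); k,c=rect(rk); P=np.array([ray("top",p,.062) for p in k]); print("rack",k.tolist(),P.round(4).tolist())
cv2.imwrite("pics/crop0.png",np.vstack([cv2.resize(im[135:260,205:315],None,fx=4,fy=4,interpolation=cv2.INTER_CUBIC)]))
cv2.imwrite("pics/crop1.png",cv2.resize(im[100:240,330:500],None,fx=4,fy=4,interpolation=cv2.INTER_CUBIC))
E
```

```text
[[113, 22, 150], [113, 21, 148], [118, 23, 146], [115, 23, 147], [123, 17, 149], [112, 19, 144]] [100, 14, 108] [20, 79, 149] [13, 119, 120]
blade px [[400.0, 182.0], [401.3800048828125, 172.33999633789062], [436.0999755859375, 177.29998779296875], [434.719970703125, 186.95999145507812]] 287.0
[[0.6183, -0.1707, 0.0125], [0.6447, -0.1742, 0.0125], [0.6334, -0.2687, 0.0125], [0.607, -0.265, 0.0125]]
lid px [[217.555419921875, 237.57852172851562], [233.94110107421875, 142.54156494140625], [302.3221435546875, 154.33139038085938], [285.93646240234375, 249.36834716796875]]
[[0.4608, 0.2957, 0.1], [0.6973, 0.2641, 0.1], [0.6718, 0.093, 0.1], [0.4359, 0.1273, 0.1]] [0.1703 0.2387 0.1729 0.2384] [0.56642811 0.19501897 0.1       ]
rack [[434.9066162109375, 229.63864135742188], [437.08135986328125, 144.82260131835938], [497.14447021484375, 146.3626708984375], [494.9697265625, 231.1787109375]] [[0.4921, -0.2501, 0.062], [0.7119, -0.2549, 0.062], [0.7116, -0.4112, 0.062], [0.4917, -0.4043, 0.062]]
```

View pics/crop0.png

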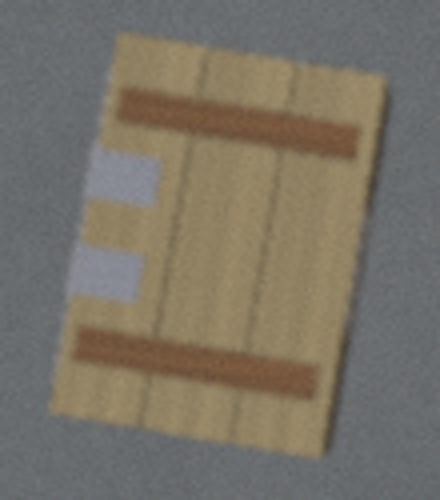

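View pics/crop1.png

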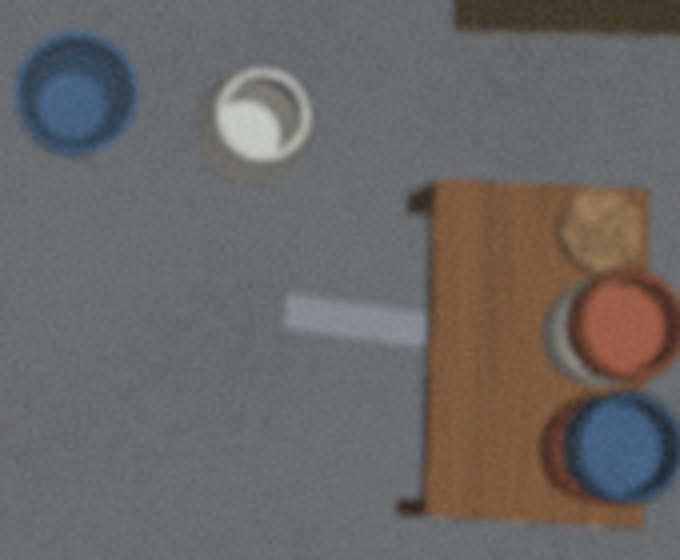

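The lid measures 170–173 x 238 mm and the blade 26 mm wide with 95 mm visible, so both match the given sizes. The knife axis lies at about 83° and the crate's x axis at about 81.6°. I'll move towards the blade now.

Call:
carry_out([
  [[0.15, -0.06, 0, 0, 0, -0.018, -0.3], [0.3, -0.12, 0, 0, 0, -0.036, -0.3], [0.45, -0.18, 0, 0, 0, -0.054, -0.3], [0.6, -0.24, 0, 0, 0, -0.072, -0.3], [0.75, -0.3, 0, 0, 0, -0.09, -0.3], [0.9, -0.36, 0, 0, 0, -0.108, -0.3], [1, -0.4, 0, 0, 0, -0.127, -0.3], [1, -0.4, 0, 0, 0, -0.146, -0.3], [1, -0.4, 0, 0, 0, -0.165, -0.3], [1, -0.4, 0, 0, 0, -0.165, -0.3]],
])

```text
time_s: 0.93
position: [0.3657, -0.4555, 0.2221]
tcp_rot: [[0.115, 0.993, -0.001], [0.993, -0.115, 0.001], [0.001, -0.001, -1.0]]
force: [0.2, -0.1, 0.0]
opening: 0.649
grasp_force: 0.0
```

Call:
carry_out([
  [[0.1, 0.08, 0, 0, 0, 0, -0.3], [0.2, 0.16, 0, 0, 0, 0, -0.3], [0.3, 0.24, 0, 0, 0, 0, -0.3], [0.4, 0.32, 0, 0, 0, 0, -0.3], [0.5, 0.4, 0, 0, 0, 0, -0.3], [0.6, 0.48, 0, 0, 0, 0, -0.3], [0.7, 0.57, 0, 0, 0, 0, -0.3], [0.8, 0.66, 0, 0, 0, 0, -0.3], [0.9, 0.74, 0, 0, 0, 0, -0.3], [0.94, 0.77, 0, 0, 0, 0, -0.3]],
])

```text
time_s: 1.77
position: [0.498, -0.3282, 0.2222]
tcp_rot: [[0.119, 0.993, 0.0], [0.993, -0.119, 0.001], [0.001, 0.0, -1.0]]
force: [-0.4, -1.2, -0.7]
opening: 0.645
grasp_force: 0.0
```

Call:
carry_out([
  [[0.1, 0.08, 0, 0, 0, 0, -0.3], [0.2, 0.16, 0, 0, 0, 0, -0.3], [0.3, 0.24, 0, 0, 0, 0, -0.3], [0.4, 0.32, 0, 0, 0, 0, -0.3], [0.5, 0.4, 0, 0, 0, 0, -0.3], [0.6, 0.48, 0, 0, 0, 0, -0.3], [0.7, 0.57, 0, 0, 0, 0, -0.3], [0.8, 0.66, 0.1, 0, 0, 0, -0.3], [0.9, 0.74, 0.3, 0, 0, 0, -0.3], [0.94, 0.77, 0.5, 0, 0, 0, -0.3]],
])

```text
time_s: 2.6
position: [0.6306, -0.203, 0.1481]
tcp_rot: [[0.119, 0.993, 0.005], [0.993, -0.119, -0.002], [-0.001, 0.005, -1.0]]
force: [1.0, -0.9, -0.3]
opening: 0.65
grasp_force: 0.0
```

```bash
python3 - <<'E'
from h import *
s=telemetry.read_state(); print(s["time_s"],s["position"],s["tcp_rot"],s["joint_positions"],s["force"],s["opening"])
a=np.deg2rad(83.2);R=np.array([[np.cos(a),np.sin(a),0],[np.sin(a),-np.cos(a),0],[0,0,-1]])
print(delta([.628,-.2025,.004],R))
E
```

```text
2.6 [ 0.63064624 -0.20296798  0.14806433] [[ 0.11934852  0.9928412   0.00471978]
 [ 0.99285177 -0.11934163 -0.00171691]
 [-0.00114135  0.00489095 -0.99998739]] [-2.75031030e+01  3.77682256e+01  8.03990527e+01  4.27955588e-02
  6.15474379e+01 -2.06690485e+01] [ 1.03953687 -0.94958646 -0.30707573] 0.6502792868786459
(array([ 0.0021, -0.0226,  0.9603]), array([ 0.0008,  0.0002, -0.0002]))
```

Call:
carry_out([
  [[0, -0.015, 0.15, 0, 0, 0, -0.3], [0, -0.015, 0.3, 0, 0, 0, -0.3], [0, -0.015, 0.45, 0, 0, 0, -0.3], [0, -0.015, 0.6, 0, 0, 0, -0.3], [0, -0.015, 0.7, 0, 0, 0, -0.3], [0, -0.015, 0.8, 0, 0, 0, -0.3], [0, -0.015, 0.88, 0, 0, 0, -0.3], [0, -0.015, 0.94, 0, 0, 0, -0.3], [0, -0.015, 0.955, 0, 0, 0, -0.3], [0, -0.015, 0.955, 0, 0, 0, -0.3]],
])

```text
time_s: 3.43
position: [0.6255, -0.2033, 0.0037]
tcp_rot: [[0.119, 0.993, -0.001], [0.993, -0.119, 0.0], [0.0, -0.001, -1.0]]
force: [-0.9, 0.1, 0.7]
opening: 0.646
grasp_force: 0.0
```

Call:
carry_out([
  [[0, 0, 0, 0, 0, 0, 1], [0, 0, 0, 0, 0, 0, 1], [0, 0, 0, 0, 0, 0, 1], [0, 0, 0, 0, 0, 0, 1], [0, 0, 0, 0, 0, 0, 1], [0, 0, 0, 0, 0, 0, 1], [0, 0, 0, 0, 0, 0, 1], [0, 0, 0, 0, 0, 0, 1], [0, 0, 0, 0, 0, 0, 1], [0, 0, 0, 0, 0, 0, 1]],
])

```text
time_s: 4.27
position: [0.6261, -0.2032, 0.0045]
tcp_rot: [[0.118, 0.993, 0.0], [0.993, -0.118, -0.0], [-0.0, 0.0, -1.0]]
force: [1.1, -0.4, 1.4]
opening: 0.262
grasp_force: 30.0
```

Call:
carry_out([
  [[0.04, 0, 0, 0, 0, 0, 1], [0.12, 0, 0, 0, 0, 0, 1], [0.22, 0, 0, 0, 0, 0, 1], [0.34, 0, 0, 0, 0, 0, 1], [0.46, 0, 0, 0, 0, 0, 1], [0.58, 0, 0, 0, 0, 0, 1], [0.7, 0, 0, 0, 0, 0, 1], [0.82, 0, 0, 0, 0, 0, 1], [0.92, 0, 0, 0, 0, 0, 1], [0.98, 0, 0, 0, 0, 0, 1]],
])

```text
time_s: 5.1
position: [0.6428, -0.054, 0.0042]
tcp_rot: [[0.116, 0.993, -0.001], [0.993, -0.116, 0.001], [0.0, -0.001, -1.0]]
force: [0.8, -1.5, 1.0]
opening: 0.263
grasp_force: 30.0
```

Call:
carry_out([
  [[0, 0, 0, 0, 0, 0, 1], [0, 0, 0, 0, 0, 0, -0.3], [0, 0, 0, 0, 0, 0, -0.3], [0, 0, 0, 0, 0, 0, -0.3], [0, 0, 0, 0, 0, 0, -0.3], [0, 0, 0, 0, 0, 0, -0.3], [0, 0, -0.2, 0, 0, 0, -0.3], [0, 0, -0.45, 0, 0, 0, -0.3], [0, 0, -0.7, 0, 0, 0, -0.3], [0, 0, -0.9, 0, 0, 0, -0.3]],
])

```text
time_s: 5.93
position: [0.6437, -0.058, 0.1417]
tcp_rot: [[0.119, 0.993, 0.002], [0.993, -0.119, -0.0], [-0.0, 0.002, -1.0]]
force: [-0.4, -0.1, -0.3]
opening: 0.645
grasp_force: 0.0
```

Call:
carry_out([
  [[-0.15, 0, 0, 0, 0, 0, -0.3], [-0.3, 0, 0, 0, 0, 0, -0.3], [-0.45, 0, 0, 0, 0, 0, -0.3], [-0.6, 0, 0, 0, 0, 0, -0.3], [-0.6, 0, 0, 0, 0, 0, -0.3], [-0.6, 0, 0, 0, 0, 0, -0.3], [-0.6, 0, 0, 0, 0, 0, -0.3], [-0.6, 0, 0, 0, 0, 0, -0.3], [-0.6, 0, 0, 0, 0, 0, -0.3], [-0.6, 0, 0, 0, 0, 0, -0.3]],
])

```text
time_s: 6.77
position: [0.6326, -0.1455, 0.1392]
tcp_rot: [[0.117, 0.993, -0.0], [0.993, -0.117, 0.0], [0.0, -0.0, -1.0]]
force: [-0.5, -0.3, 1.0]
opening: 0.649
grasp_force: 0.0
```

```bash
python3 - <<'E'
from h import *
s=telemetry.read_state(); print(s["time_s"],s["position"],s["opening"])
t=capture("top")[:,:,::-1]; c=capture("scene")[:,:,::-1]
a=cv2.resize(t[100:240,300:500],None,fx=4,fy=4,interpolation=cv2.INTER_CUBIC)
b=cv2.resize(c[160:300,140:340],None,fx=4,fy=4,interpolation=cv2.INTER_CUBIC)
cv2.imwrite("pics/t1.png",t);cv2.imwrite("pics/s1.png",c)
cv2.imwrite("pics/c1.png",cv2.resize(np.vstack([a,b]),(428,600)))
E
```

```text
6.7667 [ 0.63264358 -0.1455219   0.13923394] 0.6491944747459423
```

View pics/c1.png

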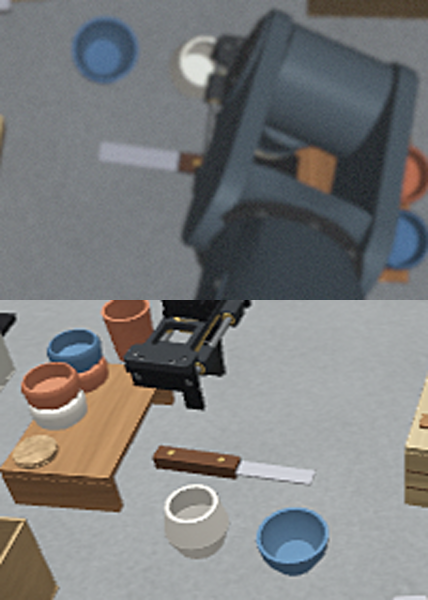

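The knife lies clear of the rack. In the top crop its tip is at about (101,152) and the handle starts at (180,162). The bowl and jar are still in place. I'll measure it by mask.

```bash
python3 - <<'E'
from h import *
im=cv2.imread("pics/t1.png"); V=cv2.cvtColor(im,cv2.COLOR_BGR2HSV)[:,:,2]
o=np.zeros(V.shape,np.uint8); o[160:188,338:384]=(V[160:188,338:384]>125)*255; b,c=rect(o)
P=np.array([ray("top",p,.0125) for p in b]); print(b.round(1).tolist(),P.round(4).tolist())
o2=c.reshape(-1,2).astype(float)
im=cv2.imread("pics/s1.png"); hsv=cv2.cvtColor(im,cv2.COLOR_BGR2HSV)
o=np.zeros(V.shape,np.uint8); o[225:250,205:255]=((hsv[225:250,205:255,1]>90))*255; b,c=rect(o); print("handle scene",b.round(1).tolist(),[ray("scene",p,.022).round(4).tolist() for p in b])
o=np.zeros(V.shape,np.uint8); o[225:252,252:290]=((hsv[225:252,252:290,2]>175))*255; b,c=rect(o); print("blade scene",b.round(1).tolist(),[ray("scene",p,.0125).round(4).tolist() for p in b],hsv[242,270],hsv[225,280])
E
```

```text
[[338.0, 160.0], [383.0, 160.0], [383.0, 187.0], [338.0, 187.0]] [[0.6744, -0.0014, 0.0125], [0.6774, -0.1238, 0.0125], [0.6036, -0.1248, 0.0125], [0.6007, -0.0028, 0.0125]]
handle scene [[211.10000610351562, 237.3000030517578], [212.5, 227.1999969482422], [251.3000030517578, 232.8000030517578], [249.89999389648438, 242.8000030517578]] [[0.648, -0.2316, 0.022], [0.6078, -0.2402, 0.022], [0.6221, -0.1238, 0.022], [0.6612, -0.1188, 0.022]]
blade scene [[250.5, 248.10000610351562], [252.39999389648438, 234.10000610351562], [290.6000061035156, 239.1999969482422], [288.70001220703125, 253.1999969482422]] [[0.6718, -0.1159, 0.0125], [0.6178, -0.123, 0.0125], [0.6299, -0.0119, 0.0125], [0.6826, -0.0092, 0.0125]] [113  11 217] [ 96   8 169]
```

Call:
carry_out([
  [[0.03, 0.015, 0.15, 0, 0, 0, -0.3], [0.03, 0.015, 0.3, 0, 0, 0, -0.3], [0.03, 0.015, 0.45, 0, 0, 0, -0.3], [0.03, 0.015, 0.6, 0, 0, 0, -0.3], [0.03, 0.015, 0.75, 0, 0, 0, -0.3], [0.03, 0.015, 0.84, 0, 0, 0, -0.3], [0.03, 0.015, 0.89, 0, 0, 0, -0.3], [0.03, 0.015, 0.905, 0, 0, 0, -0.3], [0.03, 0.015, 0.905, 0, 0, 0, 0.2], [0.03, 0.015, 0.905, 0, 0, 0, 1]],
])

```text
time_s: 7.7
position: [0.6363, -0.1427, 0.0046]
tcp_rot: [[0.118, 0.993, 0.002], [0.993, -0.118, -0.001], [-0.001, 0.002, -1.0]]
force: [0.2, -0.0, -0.3]
opening: 0.571
grasp_force: 0.0
```

Call:
carry_out([
  [[0, 0, 0, 0, 0, 0, 1], [0, 0, 0, 0, 0, 0, 1], [0, 0, 0, 0, 0, 0, 1], [0, 0, 0, 0, 0, 0, 1], [0, 0, 0, 0, 0, 0, 1], [0, 0, 0, 0, 0, 0, 1], [0, 0, -0.1, 0, 0, 0, 1], [0, 0, -0.25, 0, 0, 0, 1], [0, 0, -0.4, 0, 0, 0, 1], [0, 0, -0.5, 0, 0, 0, 1]],
])

```text
time_s: 8.53
position: [0.6362, -0.1426, 0.0798]
tcp_rot: [[0.118, 0.993, 0.002], [0.993, -0.118, -0.001], [-0.0, 0.002, -1.0]]
force: [0.3, 0.0, -0.9]
opening: 0.273
grasp_force: 29.9
```

```bash
python3 - <<'E'
from h import *
s=telemetry.read_state(); print(s["time_s"],s["position"],s["opening"],s["force"],s["tcp_rot"])
t=capture("top")[:,:,::-1]; c=capture("scene")[:,:,::-1]
a=cv2.resize(t[120:260,210:410],None,fx=4,fy=4,interpolation=cv2.INTER_CUBIC)
b=cv2.resize(c[160:300,200:400],None,fx=4,fy=4,interpolation=cv2.INTER_CUBIC)
cv2.imwrite("pics/t2.png",t);cv2.imwrite("pics/s2.png",c)
cv2.imwrite("pics/c2.png",cv2.resize(np.vstack([a,b]),(428,600)))
E
```

```text
8.5333 [ 0.63618641 -0.14263328  0.07979321] 0.2729353309237511 [ 0.26406763  0.04314219 -0.93058846] [[ 1.18107911e-01  9.92998629e-01  2.06034944e-03]
 [ 9.93000684e-01 -1.18106805e-01 -6.50864895e-04]
 [-4.02966659e-04  2.12280070e-03 -9.99997666e-01]]
```

View pics/c2.png

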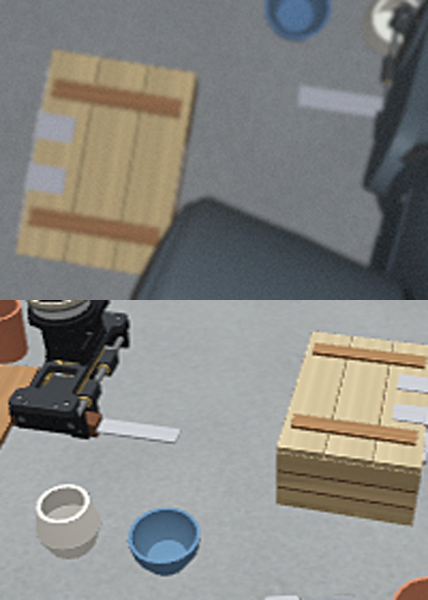

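The knife is held level by its handle. In the top crop the tip is at about (299,98), and in the scene crop at about (179,436). I'll triangulate the blade from both views.

```bash
python3 - <<'E'
from h import *
def proj(n):
    c=camera_info(n); W=np.linalg.inv(c["cam_to_world"]); return c["mtx"]@W[:3]
t=cv2.cvtColor(cv2.imread("pics/t2.png"),cv2.COLOR_BGR2HSV); s=cv2.cvtColor(cv2.imread("pics/s2.png"),cv2.COLOR_BGR2HSV)
print(t[165,[345,360,375,340]].tolist(),s[222,[250,260,270,290]].tolist())
def m(h,x0,x1,y0,y1,ref):
    d=np.abs(h[y0:y1,x0:x1].astype(int)[:,:,2]-ref); 
    o=np.zeros(h.shape[:2],np.uint8); o[y0:y1,x0:x1]=(h[y0:y1,x0:x1,2]>ref)*255; return o
def ends(o):
    b,c=rect(o); 
    r=cv2.minAreaRect(c); b=b[np.argsort(b[:,0])]; return (b[:2].mean(0),b[2:].mean(0),sorted(r[1]))
rt=(int(t[166,360,2])+int(t[150,370,2]))//2; rs=(int(s[222,265,2])+int(s[235,275,2]))//2
T=ends(m(t,342,384,155,178,rt)); S=ends(m(s,247,290,212,234,rs)); print(rt,rs,T,S)
tipT,tipS=T[0],S[1]
X=cv2.triangulatePoints(proj("top"),proj("scene"),tipT.astype(float).reshape(2,1),tipS.astype(float).reshape(2,1)); X=(X[:3]/X[3]).ravel(); print("tip",X.round(4))
print([ray("top",p,.0866).round(4).tolist() for p in T[:2]],[ray("scene",p,.0866).round(4).tolist() for p in S[:2]])
# crate front wall checks in the scene view
print("lid corner check scene", [ (lambda q:(q[:2]/q[2]).round(1).tolist())(proj("scene")@np.array([*p,1])) for p in ([.6718,.093,.1],[.6973,.2641,.1],[.4359,.1273,.1],[.4608,.2957,.1])])
E
```

```text
[[113, 16, 131], [111, 21, 169], [110, 22, 171], [105, 12, 132]] [[150, 2, 105], [117, 10, 224], [116, 9, 218], [96, 8, 170]]
148 197 (array([348.87207, 163.79951], dtype=float32), array([383.58344, 169.35335], dtype=float32), [9.913904190063477, 35.152889251708984]) (array([246.88997, 217.76999], dtype=float32), array([282.72998, 222.88998], dtype=float32), [6.081118583679199, 36.20387268066406])
tip [ 0.6518 -0.0239  0.0935]
[[0.6529, -0.0244, 0.0866], [0.6409, -0.1122, 0.0866]] [[0.6313, -0.1249, 0.0866], [0.6444, -0.0258, 0.0866]]
lid corner check scene [[327.1, 228.6], [396.7, 239.3], [344.1, 175.1], [401.7, 182.2]]
```

```bash
python3 - <<'E'
from h import *
def proj(n,p):
    c=camera_info(n); q=c["mtx"]@np.linalg.inv(c["cam_to_world"])[:3]@np.array([*p,1]); return (q[:2]/q[2]).round(1)
s=cv2.cvtColor(cv2.imread("pics/s2.png"),cv2.COLOR_BGR2HSV); t=cv2.cvtColor(cv2.imread("pics/t2.png"),cv2.COLOR_BGR2HSV)
for c in (252,262,272,280): print(c,s[212:236,c,2].tolist())
print("row222",s[222,274:292,2].tolist())
for c in (352,366,380): print(c,t[154:180,c,2].tolist())
d=np.array([.118,.993,0]);n=np.array([.993,-.118,0])
for z in (.085,.092):
  for L in (0,.03): print(z,L,[proj("scene",np.array([.6525,-.0245,z])-L*d+k*n).tolist() for k in (-.012,.012)],[proj("top",np.array([.6525,-.0245,z])-L*d+k*n).tolist() for k in (-.012,.012)])
# lid edge rows in scene: wood/bench transitions
g=cv2.imread("pics/s2.png")
for c in (335,345): print(c,[tuple(int(v) for v in g[r,c]) for r in range(222,262,2)])
E
```

```text
252 [175, 176, 170, 174, 221, 217, 212, 216, 216, 225, 129, 165, 173, 171, 171, 170, 168, 170, 170, 169, 173, 173, 170, 168]
262 [175, 179, 174, 175, 168, 207, 217, 215, 214, 217, 220, 192, 133, 174, 171, 165, 168, 169, 171, 169, 170, 173, 172, 168]
272 [175, 171, 173, 174, 170, 166, 183, 219, 215, 212, 216, 217, 228, 112, 174, 170, 171, 172, 173, 174, 169, 169, 167, 170]
280 [176, 175, 173, 173, 174, 171, 169, 178, 218, 216, 213, 217, 219, 228, 118, 173, 175, 171, 172, 173, 170, 171, 171, 171]
row222 [216, 215, 215, 214, 213, 212, 213, 213, 212, 189, 166, 172, 175, 173, 169, 169, 170, 172]
352 [126, 127, 134, 132, 129, 141, 157, 168, 166, 168, 175, 169, 171, 171, 169, 154, 139, 128, 126, 123, 132, 129, 133, 134, 133, 132]
366 [130, 129, 130, 127, 130, 129, 125, 135, 154, 166, 172, 170, 172, 168, 171, 170, 168, 154, 130, 130, 124, 131, 123, 128, 126, 123]
380 [133, 133, 128, 130, 126, 125, 129, 122, 131, 134, 147, 166, 171, 166, 170, 170, 171, 174, 166, 149, 135, 122, 126, 126, 123, 125]
0.085 0 [[284.0, 222.4], [281.5, 228.6]] [[348.2, 168.7], [349.5, 159.4]]
0.085 0.03 [[273.1, 221.0], [270.4, 227.1]] [[360.0, 170.4], [361.2, 161.1]]
0.092 0 [[283.8, 220.4], [281.3, 226.6]] [[348.4, 168.3], [349.7, 158.9]]
0.092 0.03 [[272.9, 219.0], [270.1, 225.1]] [[360.3, 170.0], [361.6, 160.6]]
335 [(164, 202, 218), (163, 201, 218), (163, 201, 217), (183, 221, 236), (68, 92, 104), (72, 100, 117), (68, 95, 108), (66, 92, 106), (68, 94, 109), (29, 42, 60), (71, 99, 114), (67, 91, 105), (81, 113, 127), (42, 58, 73), (73, 102, 118), (71, 102, 116), (65, 90, 105), (157, 159, 157), (173, 171, 168), (175, 174, 171)]
345 [(167, 206, 221), (160, 198, 213), (159, 197, 213), (159, 197, 213), (165, 206, 224), (66, 90, 101), (68, 94, 107), (67, 93, 107), (67, 93, 107), (70, 95, 110), (40, 55, 71), (67, 94, 109), (75, 104, 120), (82, 114, 128), (71, 99, 113), (73, 102, 117), (72, 100, 117), (59, 87, 102), (190, 185, 178), (172, 170, 167)]
```

The blade is level and its mid-plane is at z ≈ 0.087. I'll align it in front of the notch, 20 mm off the wall and 2 mm lower.

Call:
carry_out([
  [[0.04, -0.05, 0.015, 0, 0, 0.0044, 1], [0.14, -0.15, 0.015, 0, 0, 0.0044, 1], [0.24, -0.26, 0.015, 0, 0, 0.0044, 1], [0.34, -0.37, 0.015, 0, 0, 0.0044, 1], [0.44, -0.48, 0.015, 0, 0, 0.0044, 1], [0.54, -0.59, 0.015, 0, 0, 0.0044, 1], [0.63, -0.69, 0.015, 0, 0, 0.0044, 1], [0.69, -0.75, 0.015, 0, 0, 0.0044, 1], [0.708, -0.77, 0.015, 0, 0, 0.0044, 1], [0.708, -0.77, 0.015, 0, 0, 0.0044, 1]],
])

```text
time_s: 9.47
position: [0.5325, -0.0226, 0.0756]
tcp_rot: [[0.144, 0.99, -0.001], [0.99, -0.144, 0.0], [0.0, -0.001, -1.0]]
force: [-0.6, -0.5, -1.8]
opening: 0.275
grasp_force: 29.9
```

```bash
python3 - <<'E'
from h import *
s=telemetry.read_state(); print(s["time_s"],s["position"],s["opening"],s["force"],s["tcp_rot"])
t=capture("top")[:,:,::-1]; c=capture("scene")[:,:,::-1]
a=cv2.resize(t[130:250,210:350],None,fx=4,fy=4,interpolation=cv2.INTER_CUBIC)
b=cv2.resize(c[150:270,270:410],None,fx=4,fy=4,interpolation=cv2.INTER_CUBIC)
cv2.imwrite("pics/t3.png",t);cv2.imwrite("pics/s3.png",c)
cv2.imwrite("pics/c3.png",cv2.resize(np.hstack([a,b]),(800,343)))
E
```

```text
9.4667 [ 0.53254178 -0.02261978  0.07564057] 0.27478137219222265 [-0.61509645 -0.45575739 -1.80275472] [[ 1.44261323e-01  9.89538832e-01 -1.25344543e-03]
 [ 9.89539621e-01 -1.44261081e-01  2.81832303e-04]
 [ 9.80606148e-05 -1.28099142e-03 -9.99999175e-01]]
```

View pics/c3.png

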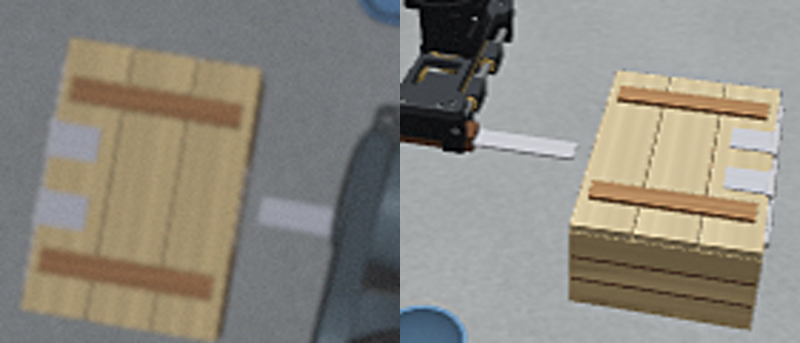

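The tip is aligned with the middle of the notch, about 10–13 mm short of the front edge. I'll insert it about 47 mm, raised 1 mm.

Call:
carry_out([
  [[0, 0, -0.008, 0, 0, 0, 1], [0.03, 0, -0.008, 0, 0, 0, 1], [0.06, 0, -0.008, 0, 0, 0, 1], [0.09, 0, -0.008, 0, 0, 0, 1], [0.11, 0, -0.008, 0, 0, 0, 1], [0.13, 0, -0.008, 0, 0, 0, 1], [0.15, 0, -0.008, 0, 0, 0, 1], [0.165, 0, -0.008, 0, 0, 0, 1], [0.18, 0, -0.008, 0, 0, 0, 1], [0.18, 0, -0.008, 0, 0, 0, 1]],
])

```text
time_s: 10.4
position: [0.5371, 0.0039, 0.0775]
tcp_rot: [[0.145, 0.989, -0.0], [0.989, -0.145, 0.0], [0.0, -0.0, -1.0]]
force: [0.4, 1.4, -2.7]
opening: 0.273
grasp_force: 29.9
```

No resistance, so the blade is in the notch. I'll go in 20 mm more, then lever the tip up 8° over the notch's lower edge.

Call:
carry_out([
  [[0.03, 0, 0, 0, 0, 0, 1], [0.07, 0, 0, 0, 0, 0, 1], [0.11, 0, 0, 0, 0, 0, 1], [0.133, 0, 0, 0, 0, 0, 1], [0.135, 0, 0.018, 0, 0.0044, 0, 1], [0.137, 0, 0.036, 0, 0.0088, 0, 1], [0.139, 0, 0.054, 0, 0.0133, 0, 1], [0.141, 0, 0.072, 0, 0.0178, 0, 1], [0.143, 0, 0.09, 0, 0.0222, 0, 1], [0.143, 0, 0.09, 0, 0.0222, 0, 1]],
])

```text
time_s: 11.23
position: [0.54, 0.0242, 0.0635]
tcp_rot: [[0.145, 0.989, 0.02], [0.98, -0.146, 0.138], [0.139, -0.001, -0.99]]
force: [0.6, 0.1, -2.6]
opening: 0.274
grasp_force: 29.9
```

```bash
python3 - <<'E'
from h import *
s=telemetry.read_state(); print(s["time_s"],s["position"],s["opening"],s["force"],s["moment"])
t=capture("top")[:,:,::-1]; c=capture("scene")[:,:,::-1]
a=cv2.resize(t[130:250,210:350],None,fx=4,fy=4,interpolation=cv2.INTER_CUBIC)
b=cv2.resize(c[150:270,270:410],None,fx=4,fy=4,interpolation=cv2.INTER_CUBIC)
cv2.imwrite("pics/t4.png",t);cv2.imwrite("pics/s4.png",c)
cv2.imwrite("pics/c4.png",cv2.resize(np.hstack([a,b]),(800,343)))
E
```

```text
11.2333 [0.54004017 0.02416859 0.06348004] 0.27386768182867793 [ 0.57059183  0.11773878 -2.61831625] [-0.15167566 -0.02858905 -0.02473633]
```

View pics/c4.png

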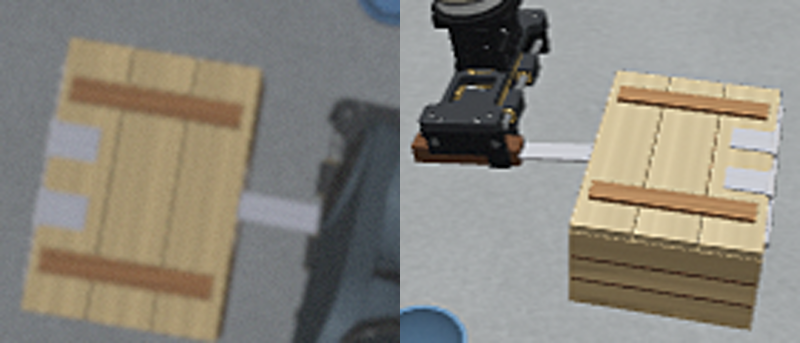

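The blade is about 36 mm under the lid, but the lid hasn't moved visibly yet. I'll lever it a further 8°.

Call:
carry_out([
  [[0.001, 0, 0.009, 0, 0.0025, 0, 1], [0.003, 0, 0.018, 0, 0.005, 0, 1], [0.004, 0, 0.027, 0, 0.0075, 0, 1], [0.006, 0, 0.036, 0, 0.01, 0, 1], [0.007, 0, 0.045, 0, 0.0125, 0, 1], [0.008, 0, 0.054, 0, 0.015, 0, 1], [0.01, 0, 0.063, 0, 0.018, 0, 1], [0.011, 0, 0.07, 0, 0.02, 0, 1], [0.012, 0, 0.077, 0, 0.0222, 0, 1], [0.012, 0, 0.077, 0, 0.0222, 0, 1]],
])

```text
time_s: 12.17
position: [0.5407, 0.028, 0.0525]
tcp_rot: [[0.14, 0.989, 0.04], [0.951, -0.145, 0.273], [0.275, -0.0, -0.961]]
force: [-0.3, 2.0, -3.8]
opening: 0.274
grasp_force: 30.0
```

```bash
python3 - <<'E'
from h import *
s=telemetry.read_state(); print(s["time_s"],s["position"],s["force"],s["moment"])
cv2.imwrite("pics/t5.png",capture("top")[:,:,::-1]); cv2.imwrite("pics/s5.png",capture("scene")[:,:,::-1])
for n,x0,x1,y0,y1 in (("t",210,310,130,260),("s",320,410,165,260)):
    a=cv2.imread(f"pics/{n}4.png").astype(int);b=cv2.imread(f"pics/{n}5.png").astype(int)
    d=np.abs(a-b).sum(2)[y0:y1,x0:x1]; r,c=np.nonzero(d>90); print(n,len(r),(r.mean()+y0,c.mean()+x0) if len(r) else "")
# lid outline in both
for k in "45":
    h=cv2.cvtColor(cv2.imread(f"pics/t{k}.png"),cv2.COLOR_BGR2HSV); o=np.zeros(h.shape[:2],np.uint8); o[130:260,205:315]=(h[130:260,205:315,1]>60)*255
    o=cv2.morphologyEx(o,cv2.MORPH_CLOSE,np.ones((15,15),np.uint8)); print(k,rect(o)[0].round(1).tolist())
E
```

```text
12.1667 [0.54069274 0.02797494 0.05251101] [-0.33578263  2.01988722 -3.84334593] [-0.42035269 -0.06811592 -0.07339538]
t 719 (np.float64(253.336578581363), np.float64(258.2739916550765))
s 68 (np.float64(197.58823529411765), np.float64(324.77941176470586))
4 [[217.39999389648438, 237.3000030517578], [233.8000030517578, 142.5], [302.5, 154.3000030517578], [286.1000061035156, 249.1999969482422]]
5 [[217.3000030517578, 238.0], [233.89999389648438, 142.39999389648438], [302.3999938964844, 154.3000030517578], [285.79998779296875, 249.89999389648438]]
```

Call:
carry_out([
  [[0.008, 0, -0.026, 0, 0, 0, 1], [0.018, 0, -0.053, 0, 0, 0, 1], [0.029, 0, -0.08, 0, 0, 0, 1], [0.04, 0, -0.107, 0, 0, 0, 1], [0.052, 0, -0.134, 0, 0, 0, 1], [0.065, 0, -0.162, 0, 0, 0, 1], [0.08, 0, -0.19, 0, 0, 0, 1], [0.096, 0, -0.218, 0, 0, 0, 1], [0.112, 0, -0.245, 0, 0, 0, 1], [0.112, 0, -0.245, 0, 0, 0, 1]],
])

```text
time_s: 13.1
position: [0.5419, 0.0343, 0.0938]
tcp_rot: [[0.139, 0.989, 0.041], [0.951, -0.145, 0.273], [0.276, 0.001, -0.961]]
force: [-0.4, -1.1, -2.7]
opening: 0.269
grasp_force: 30.0
```

```bash
python3 - <<'E'
from h import *
s=telemetry.read_state(); print(s["time_s"],s["position"],s["opening"],s["force"],s["moment"])
t=capture("top")[:,:,::-1]; c=capture("scene")[:,:,::-1]
a=cv2.resize(t[130:250,210:350],None,fx=4,fy=4,interpolation=cv2.INTER_CUBIC)
b=cv2.resize(c[150:270,270:410],None,fx=4,fy=4,interpolation=cv2.INTER_CUBIC)
cv2.imwrite("pics/c6.png",cv2.resize(np.hstack([a,b]),(800,343)))
E
```

```text
13.1 [0.54189336 0.03429119 0.09384606] 0.26865697013391887 [-0.36823676 -1.07012086 -2.65500016] [-0.55155752  0.02926528  0.03387937]
```

View pics/c6.png

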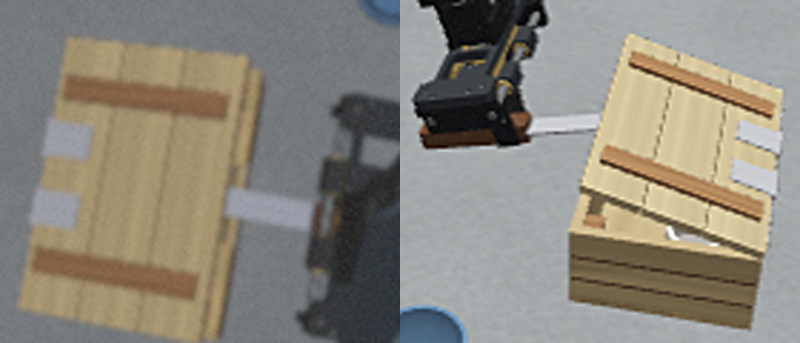

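The lid is levered up about 20°: the top crop shows its lip over the blade at (230,200), and the scene crop shows the gap. I'll carry the tip on along the hinge arc.

Call:
carry_out([
  [[0.025, 0, -0.033, 0, 0, 0, 1], [0.05, 0, -0.067, 0, 0, 0, 1], [0.109, 0, -0.133, 0, 0, 0, 1], [0.173, 0, -0.188, 0, 0, 0, 1], [0.243, 0, -0.242, 0, 0, 0, 1], [0.31, 0, -0.282, 0, 0, 0, 1], [0.38, 0, -0.319, 0, 0, 0, 1], [0.453, 0, -0.345, 0, 0, 0, 1], [0.528, 0, -0.368, 0, 0, 0, 1], [0.528, 0, -0.368, 0, 0, 0, 1]],
])

```text
time_s: 14.03
position: [0.5511, 0.0968, 0.1694]
tcp_rot: [[0.138, 0.99, 0.042], [0.951, -0.144, 0.274], [0.277, 0.002, -0.961]]
force: [0.6, -0.0, -0.9]
opening: 0.272
grasp_force: 30.0
```

```bash
cat > lid.py <<'E'
from h import *
import sys
k=sys.argv[1]; s=telemetry.read_state(); print(s["time_s"],s["position"],s["opening"],s["force"],s["moment"])
cv2.imwrite(f"pics/t{k}.png",capture("top")[:,:,::-1]); cv2.imwrite(f"pics/s{k}.png",capture("scene")[:,:,::-1])
# predicted lid lip corners (crate frame from measurement) for several angles
a=np.deg2rad(81.6); ux=np.array([np.cos(a),np.sin(a),0]); uy=np.array([-np.sin(a),np.cos(a),0]); hg=np.array([.579,.281,.09])
def proj(n,p):
    c=camera_info(n); q=c["mtx"]@np.linalg.inv(c["cam_to_world"])[:3]@np.array([*p,1]); return (q[:2]/q[2]).round(0).tolist()
for th in map(float,sys.argv[2:]):
    r=np.deg2rad(th); L=hg+.17*(-np.cos(r)*ux+np.sin(r)*np.array([0,0,1])); print(th,[proj(n,L+e*uy) for n in("scene","top") for e in(-.12,.12)])
h=cv2.cvtColor(cv2.imread(f"pics/t{k}.png"),cv2.COLOR_BGR2HSV); o=((h[:,:,1]>60)&(h[:,:,0]>10)&(h[:,:,0]<30)).astype(np.uint8)*255; o[:, :180]=0; o[:,320:]=0;o[:110]=0;o[280:]=0
print(rect(cv2.morphologyEx(o,cv2.MORPH_OPEN,np.ones((3,3),np.uint8)))[0].round(0).tolist())
h=cv2.cvtColor(cv2.imread(f"pics/s{k}.png"),cv2.COLOR_BGR2HSV); o=((h[:,:,1]>45)&(h[:,:,0]>8)&(h[:,:,0]<30)).astype(np.uint8)*255; o[:, :310]=0; o[:,440:]=0;o[:110]=0;o[275:]=0
c=rect(cv2.morphologyEx(o,cv2.MORPH_OPEN,np.ones((3,3),np.uint8)))[1].reshape(-1,2); print("scene hull",cv2.approxPolyDP(cv2.convexHull(c),4,True).reshape(-1,2).tolist())
E
python3 lid.py 7 40 50 60 70
```

```text
14.0333 [0.55112163 0.09681397 0.16943277] 0.2715243218638297 [ 0.64745402 -0.01996126 -0.87305084] [-0.27371727 -0.07297293 -0.02685008]
40.0 [[345.0, 201.0], [360.0, 148.0], [282.0, 143.0], [263.0, 250.0]]
50.0 [[354.0, 195.0], [368.0, 142.0], [272.0, 139.0], [252.0, 249.0]]
60.0 [[365.0, 190.0], [378.0, 137.0], [260.0, 135.0], [240.0, 247.0]]
70.0 [[378.0, 187.0], [388.0, 134.0], [247.0, 132.0], [226.0, 245.0]]
[[214.0, 242.0], [231.0, 131.0], [302.0, 143.0], [285.0, 253.0]]
scene hull [[377, 137], [405, 186], [392, 264], [329, 254], [329, 230], [345, 178]]
```

The lid is at about 60°, as planned. I'll continue to about 95°.

Call:
carry_out([
  [[0.038, 0, -0.008, 0, 0, 0, 1], [0.077, 0, -0.016, 0, 0, 0, 1], [0.155, 0, -0.025, 0, 0, 0, 1], [0.234, 0, -0.026, 0, 0, 0, 1], [0.312, 0, -0.021, 0, 0, 0, 1], [0.389, 0, -0.01, 0, 0, 0, 1], [0.43, 0, 0, 0, 0, 0, 1], [0.466, 0, 0.008, 0, 0, 0, 1], [0.5, 0, 0.02, 0, 0, 0, 1], [0.54, 0, 0.033, 0, 0, 0, 1]],
])

```text
time_s: 14.97
position: [0.562, 0.1732, 0.1851]
tcp_rot: [[0.14, 0.989, 0.04], [0.951, -0.146, 0.273], [0.275, -0.0, -0.961]]
force: [0.2, -2.0, -1.1]
opening: 0.273
grasp_force: 30.0
```

```bash
python3 lid.py 8 85 90 95 100
```

```text
14.9667 [0.56204588 0.1731751  0.18512459] 0.2733129392152071 [ 0.20093812 -1.95746468 -1.11697757] [-0.32041422 -0.02303703 -0.01814329]
85.0 [[399.0, 186.0], [405.0, 133.0], [225.0, 127.0], [203.0, 242.0]]
90.0 [[406.0, 187.0], [411.0, 133.0], [218.0, 126.0], [196.0, 241.0]]
95.0 [[413.0, 188.0], [417.0, 134.0], [211.0, 125.0], [189.0, 240.0]]
100.0 [[419.0, 189.0], [422.0, 135.0], [204.0, 124.0], [182.0, 238.0]]
[[190.0, 239.0], [208.0, 125.0], [261.0, 134.0], [243.0, 247.0]]
scene hull [[416, 133], [416, 179], [392, 264], [329, 254], [326, 172]]
```

Call:
carry_out([
  [[0.01, 0, 0.004, 0, 0, 0, 1], [0.02, 0, 0.008, 0, 0, 0, 1], [0.03, 0, 0.012, 0, 0, 0, 1], [0.04, 0, 0.016, 0, 0, 0, 1], [0.05, 0, 0.02, 0, 0, 0, 1], [0.058, 0, 0.024, 0, 0, 0, 1], [0.058, 0, 0.024, 0, 0, 0, 1], [0.058, 0, 0.024, 0, 0, 0, 1], [0.058, 0, 0.024, 0, 0, 0, 1], [0.058, 0, 0.024, 0, 0, 0, 1]],
])

```text
time_s: 15.9
position: [0.5634, 0.182, 0.1842]
tcp_rot: [[0.14, 0.989, 0.04], [0.951, -0.146, 0.273], [0.276, 0.0, -0.961]]
force: [-0.9, -0.7, -2.0]
opening: 0.278
grasp_force: 30.0
```

```bash
python3 lid.py 9 90 95
```

```text
15.9 [0.56343527 0.18198822 0.18415595] 0.27766500628376556 [-0.93602148 -0.68352084 -1.97427721] [-0.35571848  0.00680266  0.0590092 ]
90.0 [[406.0, 187.0], [411.0, 133.0], [218.0, 126.0], [196.0, 241.0]]
95.0 [[413.0, 188.0], [417.0, 134.0], [211.0, 125.0], [189.0, 240.0]]
[[183.0, 239.0], [205.0, 125.0], [259.0, 135.0], [238.0, 249.0]]
scene hull [[420, 134], [420, 183], [392, 264], [329, 254], [329, 172]]
```

The lid is now at about 96°. I'll withdraw the knife straight back, then level it.

Call:
carry_out([
  [[-0.06, 0, -0.017, 0, 0, 0, 1], [-0.16, 0, -0.046, 0, 0, 0, 1], [-0.28, 0, -0.08, 0, 0, 0, 1], [-0.4, 0, -0.115, 0, 0, 0, 1], [-0.52, 0, -0.15, 0, 0, 0, 1], [-0.64, 0, -0.184, 0, 0, 0, 1], [-0.76, 0, -0.219, 0, 0, 0, 1], [-0.86, 0, -0.247, 0, 0, 0, 1], [-0.93, 0, -0.267, 0, 0, 0, 1], [-0.96, 0, -0.276, 0, 0, 0, 1]],
])

```text
time_s: 16.83
position: [0.5418, 0.0317, 0.1844]
tcp_rot: [[0.142, 0.989, 0.041], [0.951, -0.148, 0.272], [0.275, 0.001, -0.961]]
force: [1.0, -1.0, -1.5]
opening: 0.273
grasp_force: 30.0
```

Call:
carry_out([
  [[-0.05, 0, -0.014, 0, -0.005, 0, 1], [-0.1, 0, -0.028, 0, -0.01, 0, 1], [-0.15, 0, -0.042, 0, -0.015, 0, 1], [-0.2, 0, -0.057, 0, -0.02, 0, 1], [-0.25, 0, -0.071, 0, -0.025, 0, 1], [-0.3, 0, -0.085, 0, -0.03, 0, 1], [-0.35, 0, -0.1, 0, -0.035, 0, 1], [-0.38, 0, -0.11, 0, -0.04, 0, 1], [-0.4, 0, -0.114, 0, -0.0444, 0, 1], [-0.4, 0, -0.114, 0, -0.0444, 0, 1]],
])

```text
time_s: 17.67
position: [0.5325, -0.0272, 0.1843]
tcp_rot: [[0.145, 0.99, 0.0], [0.99, -0.145, 0.0], [0.0, -0.0, -1.0]]
force: [-0.9, -0.3, -2.5]
opening: 0.275
grasp_force: 30.0
```

```bash
python3 lid.py A 90 95; python3 - <<'E'
from h import *
print(telemetry.read_state()["tcp_rot"].round(3).tolist())
t=cv2.imread("pics/tA.png"); c=cv2.imread("pics/sA.png")
a=cv2.resize(t[110:260,180:380],None,fx=2,fy=2,interpolation=cv2.INTER_CUBIC)
b=cv2.resize(c[110:260,240:440],None,fx=4,fy=4,interpolation=cv2.INTER_CUBIC)
b2=cv2.resize(a,(400,300)); 
o=np.zeros((600,800,3),np.uint8); o[:]=b; o[420:600,560:800]=cv2.resize(a,(240,180)); cv2.imwrite("pics/cA.png",b)
E
```

```text
17.6667 [ 0.53248621 -0.02722538  0.18426131] 0.27467871233813007 [-0.89001785 -0.30033743 -2.51026273] [ 0.02148313 -0.08365558 -0.00032358]
90.0 [[406.0, 187.0], [411.0, 133.0], [218.0, 126.0], [196.0, 241.0]]
95.0 [[413.0, 188.0], [417.0, 134.0], [211.0, 125.0], [189.0, 240.0]]
[[183.0, 239.0], [204.0, 125.0], [305.0, 143.0], [284.0, 257.0]]
scene hull [[420, 134], [420, 183], [392, 264], [329, 254], [329, 230], [345, 178]]
[[0.145, 0.989, 0.0], [0.989, -0.145, 0.001], [0.001, -0.0, -1.0]]
```

View pics/cA.png

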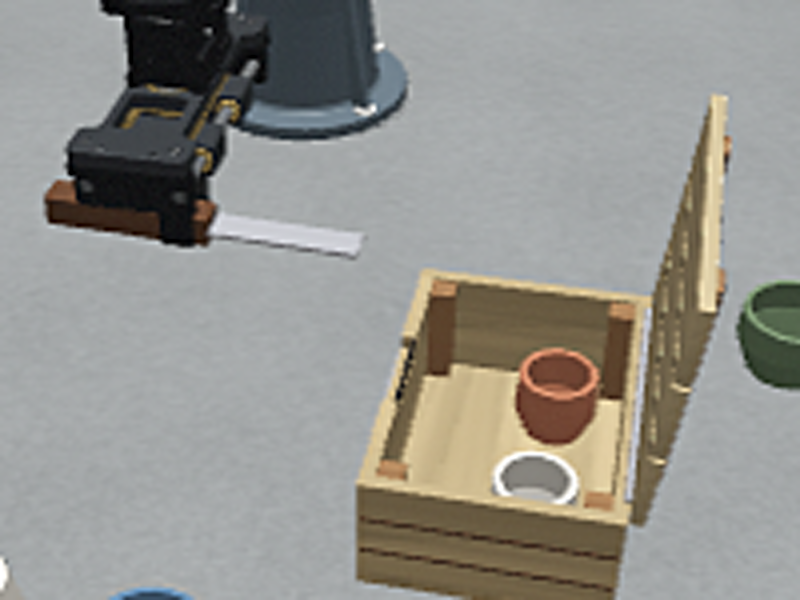

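The lid stands just past upright, with its lip edge at about (700,300) in the crop. Both inner pots are standing, and the knife is level and clear of the crate. I'll lay it down.

Call:
carry_out([
  [[0, 0, 0.06, 0, 0, 0, 1], [0, 0, 0.16, 0, 0, 0, 1], [0, 0, 0.28, 0, 0, 0, 1], [0, 0, 0.4, 0, 0, 0, 1], [0, 0, 0.52, 0, 0, 0, 1], [0, 0, 0.64, 0, 0, 0, 1], [0, 0, 0.76, 0, 0, 0, 1], [0, 0, 0.87, 0, 0, 0, 1], [0, 0, 0.96, 0, 0, 0, 1], [0, 0, 1, 0, 0, 0, 1]],
])

```text
time_s: 18.6
position: [0.5312, -0.0279, 0.0319]
tcp_rot: [[0.146, 0.989, -0.003], [0.989, -0.146, 0.001], [0.001, -0.004, -1.0]]
force: [0.2, -0.4, -2.0]
opening: 0.273
grasp_force: 30.0
```

Call:
carry_out([
  [[0, 0, 0.03, 0, 0, 0, 1], [0, 0, 0.06, 0, 0, 0, 1], [0, 0, 0.09, 0, 0, 0, 1], [0, 0, 0.12, 0, 0, 0, 1], [0, 0, 0.14, 0, 0, 0, 1], [0, 0, 0.16, 0, 0, 0, 1], [0, 0, 0.175, 0, 0, 0, 1], [0, 0, 0.185, 0, 0, 0, 1], [0, 0, 0.19, 0, 0, 0, 1], [0, 0, 0.19, 0, 0, 0, 1]],
])

```text
time_s: 19.43
position: [0.5325, -0.0281, 0.0056]
tcp_rot: [[0.145, 0.989, -0.0], [0.989, -0.145, 0.0], [0.0, -0.0, -1.0]]
force: [0.2, -0.1, -1.2]
opening: 0.273
grasp_force: 30.0
```

Call:
carry_out([
  [[0, 0, 0.006, 0, 0, 0, 1], [0, 0, 0.006, 0, 0, 0, 1], [0, 0, 0.006, 0, 0, 0, 0.2], [0, 0, 0.006, 0, 0, 0, -0.2], [0, 0, 0.006, 0, 0, 0, -0.3], [0, 0, 0.006, 0, 0, 0, -0.3], [0, 0, 0.006, 0, 0, 0, -0.3], [0, 0, 0.006, 0, 0, 0, -0.3], [0, 0, 0.006, 0, 0, 0, -0.3], [0, 0, 0.006, 0, 0, 0, -0.3]],
])

```text
time_s: 20.27
position: [0.5325, -0.0281, 0.0048]
tcp_rot: [[0.145, 0.989, 0.0], [0.989, -0.145, 0.0], [0.0, -0.0, -1.0]]
force: [-0.7, -0.6, -0.1]
opening: 0.641
grasp_force: 0.0
```

Call:
carry_out([
  [[0, 0, -0.06, 0, 0, 0, -0.3], [0, 0, -0.14, 0, 0, 0, -0.3], [0, 0, -0.24, 0, 0, 0, -0.3], [0, 0, -0.36, 0, 0, 0, -0.3], [0, 0, -0.48, 0, 0, 0, -0.3], [0, 0, -0.6, 0, 0, 0, -0.3], [0, 0, -0.72, 0, 0, 0, -0.3], [0, 0, -0.84, 0, 0, 0, -0.3], [0, 0, -0.94, 0, 0, 0, -0.3], [0, 0, -1, 0, 0, 0, -0.3]],
])

```text
time_s: 21.1
position: [0.5332, -0.0282, 0.1572]
tcp_rot: [[0.145, 0.989, 0.003], [0.989, -0.145, -0.001], [-0.0, 0.003, -1.0]]
force: [0.4, 0.4, -0.5]
opening: 0.653
grasp_force: 0.0
```

```bash
python3 lid.py B 95; python3 - <<'E'
from h import *
im=cv2.imread("pics/sB.png"); h=cv2.cvtColor(im,cv2.COLOR_BGR2HSV); R=slice(170,260),slice(220,330)
for nm,m,z in (("handle",(h[:,:,1]>90)&(h[:,:,0]<20),.022),("blade",(h[:,:,2]>197)&(h[:,:,1]<30),.0125)):
    o=np.zeros(h.shape[:2],np.uint8); o[R]=m[R].astype(np.uint8)*255; b,c=rect(o); print(nm,cv2.contourArea(c),b.round(0).tolist(),[ray("scene",p,z).round(3).tolist() for p in b])
E
```

```text
21.1 [ 0.5331887  -0.02822155  0.15717369] 0.6528797468287693 [ 0.35692011  0.41093742 -0.46261844] [ 0.00229104 -0.1301869   0.00292626]
95.0 [[413.0, 188.0], [417.0, 134.0], [211.0, 125.0], [189.0, 240.0]]
[[184.0, 239.0], [203.0, 125.0], [305.0, 142.0], [285.0, 256.0]]
scene hull [[420, 134], [420, 183], [392, 264], [329, 254], [329, 230], [345, 178]]
handle 297.5 [[258.0, 215.0], [260.0, 206.0], [296.0, 211.0], [295.0, 221.0]] [[0.547, -0.12, 0.022], [0.504, -0.125, 0.022], [0.522, -0.01, 0.022], [0.563, -0.009, 0.022]]
blade 134.0 [[296.0, 218.0], [297.0, 213.0], [329.0, 218.0], [328.0, 223.0]] [[0.543, -0.009, 0.012], [0.52, -0.01, 0.012], [0.534, 0.089, 0.012], [0.556, 0.089, 0.012]]
```

The knife lies flat on the bench with its tip about 25 mm from the crate front. The lid hasn't moved and the arm is clear, so I'll hand in.

```bash
python3 -c "
from rig import job; print(job.hand_in())"
```

```text
the job is handed in; nothing more can be done
None
```

The job is handed in at about 21 s: the lid was levered open with the knife to about 96° (just past upright), the knife lies on the bench in front of the crate with its tip about 25 mm from the wall, and I saw no pot disturbed.

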